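# Load a plinth in the ratchet clamp and squeeze it just tight

### The job

Stand the wooden plinth with the round peg on top in the bench clamp, flat on the bed between the jaws, square and centred on the middle line, and let go of it. Then pump the clamp's trigger until the sprung rubber jaw face meets the plinth, pushes it against the fixed jaw and is itself pressed back about half way (7 mm of its 14 mm), never as far as its stop, and finish while still holding the trigger squeezed like that. Move the jaw with the trigger only, not by hand, and leave the square-topped plinth, the jars and the cup where they are.

Things in the scene. Friction and masses are not known exactly. Their poses are not given: they have to be found in the camera images.
- plinth_round: loose plain wooden model plinth, 0.1 kg: square block 48 x 48 mm, 50 mm tall, with a ROUND peg on top, 22 mm in diameter and 22 mm high (72 mm in all). Origin: centre of its underside, z up, x and y square to its side faces. The one to clamp.
- plinth_square: loose plain wooden plinth with the same block, but a broad SQUARE step on top, 38 x 38 mm and 10 mm high (60 mm in all). Origin: centre of its underside. To be left alone.
- clamp: one-hand ratchet bar clamp bolted down. Its x axis: the direction in which the moving jaw closes; y across, z up; origin on the bench. Along its x (mm): foot plate -185 to 160 (80 wide, 12 high), grey housing -115 to -25 (50 high), black grip post -99 to -85 (34 wide, 125 high), trigger, moving jaw, bed (top 12 high), fixed steel jaw 130 to 150 (64 wide, 62 high).
- bed (a point): point on the top of the bed (z = 12 mm above the bench), on the clamp's middle line, at clamp x = 106 mm: where the centre of the underside of a plinth is when it stands against the fixed jaw. Axes as the clamp's.
- jaw_block: the moving steel jaw (16 mm thick, 64 wide, top at z 60) together with its sprung face. Its frame has the clamp's axes and height, and its origin lies at clamp x = value of joint jaw. The block spans x -18 to -2 mm from there; with the sprung face free the front of the rubber face is at x = +20 mm from there.
- jaw (a joint): travel of the moving jaw along the clamp's x, m: 0 fully open, 0.085 at most. With the face free, its rubber front is at clamp x = 0.020 + this value. Pumping moves it forward only; about 4 N of friction holds it between strokes.
- face (a joint): how far the sprung rubber face of the moving jaw is pressed back into the jaw, m: 0 free, 0.014 on its stop. About 0.45 N per mm plus 0.5 N. Wanted about 0.007.
- face_plate: rubber face plate of the moving jaw, 8 mm thick, 56 mm wide, from z 16 to 60 mm above the bench. Axes as the clamp's; the front of the rubber is at x = +20 mm from its origin.
- trigger (a joint): trigger angle, rad: 0 released, 0.30 fully squeezed; a spring returns it. A full stroke moves the jaw about 16 mm (two 8 mm teeth): the first 0 to 8 mm may be lost until a tooth engages, then the jaw moves 0.95 mm per mm at point trigger_pad. Let it come right back to take the next teeth. Letting go may lose the clamping force.
- blade: black trigger blade, 10 mm thick along clamp x, 28 wide, top 126 mm above the bench, leaning 0.15 rad towards the jaws when released. Origin: its pin, at clamp x -60, z 35 mm. Squeeze it towards the grip post (clamp -x) with about 5 to 20 N: push its front with closed fingers, or close the fingers over blade and post (56 mm over both released, 32 squeezed).
- trigger_pad (a point): push point: the middle of the front surface of the trigger blade, 70 mm from its pin, about 103 mm above the bench; it moves about 21 mm towards the clamp's -x in a full stroke. The space in front of it is free above z = 65 mm.
- jar_a: loose small paint jar with black lid, 42 mm in diameter, 52 mm tall; origin at the centre of its underside. Leave alone.
- jar_b: a second such jar. Leave alone.
- cup: loose clear mixing cup, 56 mm wide, 55 mm tall; origin at the centre of its underside. Leave alone.
There are look-alikes about, which are no part of the job. Leave any pink look-alike of the plinth_round alone.

How it is judged:
On the way, in this order (a step that is already met when the one before it is completed fails the run):
1. the plinth with the round peg stands upright on the bed between the jaws, let go (x of plinth_round in the frame of bed between -0.035 and 0.004 m and y of plinth_round in the frame of bed between -0.012 and 0.012 m and z of plinth_round in the frame of bed between -0.003 and 0.003 m and angle between plinth_round's own z axis and vertical below 0.06 rad and contact force between plinth_round and the fingers below 0.1 N), for 0.2 s.
2. the rubber face has been brought up to the plinth with the trigger squeezed (value of joint face above 0.002 m and contact force between face_plate and plinth_round above 0.5 N and contact force between any of the fingers, the arm and blade above 1 N), for 0.05 s.
At the end, for the whole second after the job is handed in: Plinth with the round peg upright (0.08 rad) on the bed, within 6 mm of the fixed jaw and 14 mm of the middle line, fingers off it; sprung face presses it (over 1.2 N), pushed back 4 to 10 mm; gripper keeps the trigger squeezed (over 1 N on the blade, over 0.03 rad) (value of joint face between 0.004 and 0.01 m and contact force between face_plate and plinth_round above 1.2 N and contact force between any of the fingers, the arm and blade above 1 N and value of joint trigger above 0.03 rad and x of plinth_round in the frame of bed between -0.006 and 0.004 m and y of plinth_round in the frame of bed between -0.014 and 0.014 m and z of plinth_round in the frame of bed between -0.003 and 0.004 m and angle between plinth_round's own z axis and vertical below 0.08 rad and contact force between plinth_round and the fingers below 0.1 N and linear speed of plinth_round below 0.02 m/s); the arm keeps its last pose, push and grip.
It fails at once if the plinth is crushed: the sprung face is pressed back more than 12 mm (value of joint face above 0.012 m).
It fails at once if the moving jaw is pushed by hand (over 4 N from the robot) (contact force between the arm and jaw_block above 4 N).
It fails at once if the moving jaw is pushed by hand (over 4 N from the fingers) (contact force between the fingers and jaw_block above 4 N).
It fails at once if the square-topped plinth is moved more than 15 mm (distance of plinth_square from where it was at the start of the episode above 0.015 m).
It fails at once if a jar or the cup is moved more than 15 mm (distance of any of jar_a, jar_b, cup from where it was at the start of the episode above 0.015 m).
It also fails if it takes over 72 s, if anything falls off the work surface, if the arm or the gripper's body presses on something with over 40 N, if the wrist force passes 120 N, or if a joint passes its speed limit or range.

### The arm

A 7-joint arm with a two-finger parallel gripper is mounted at the origin on the work surface. World frame = base frame: x ahead of the robot, y to its left, z up, the work surface at z = 0. Lengths are in m, angles in rad, forces in N, time in s.
With the tool pointing down it reaches from about 0.425 to 0.925 m from the base axis. Payload 6.8 kg.
Tool frame: the origin (TCP) lies between the finger pads; the fingertips stand 17 mm ahead of it and the grasp point (between the pads) lies 2 mm behind it; z points along the fingers, y is the direction in which the jaws open and shut (so a half turn about z gives the same grasp; the last joint's range is limited). The gripper opens to 85 mm and grips with 20 to 120 N. Pads are 22 mm wide; open, the fingers measure 114 mm over their backs; the gripper's body (76 mm by 85 mm) begins 54 mm behind the grasp point. The pads swing forward as they close: fully open they stand 13 mm farther back than shut.
Start: joints at [1.205, 0.477, 0.022, 1.555, -0.011, 1.109, -0.083], TCP at [0.172, -0.653, 0.248] pointing down, gripper open.
Joint ranges: [-2.96, 2.96], [-0.34, 2.1], [-1.41, 1.46], [0.24, 2.44], [-1.37, 4.51], [0.17, 1.92], [-2.96, 2.96]. Speed limits (rad/s): [2.39, 2.39, 3.14, 3.14, 3.14, 3.14, 3.14].

### API

Orientations are given as a unit quaternion [w, x, y, z].
In Python, from station import bot gives the robot as it stands. The module is installed in compiled form; this text tells all that it offers.
- The arm moves only by the tool carry_out, never from a script. Its argument "moves" is a list of rows, each a list of 3 entries, a list of its own where there are three numbers: the turn, a rotation vector about the tool's x, y, z in degrees, then the shift along the tool's x, y, z in cm, then the finger opening in cm, from 0 to 8.54. A call has 1 to 5 rows; each row is the pose to reach, as a shift and turn from the pose commanded when the call began, along the tool's axes at that moment; what a row does not reach only later rows make up. A row lasts 1/8 s, in which the tool goes at most 62.5 mm and 10.7 degrees, less where a joint would pass 70% of its speed; a pose out of reach is approached as far as the arm can. A call with a gripper value outside its range is refused whole. The fingers move at their own pace and stop on an object; "newtons" is the grip in N (left out, the last holds). Time passes only in rows, so rows that repeat a pose let the fingers close. It gives the time, the measured TCP pose, the force and the opening at its end, in the units of the state.
- bot.get_obs(): the state, without advancing time (a new reading comes with each control period).
- bot.read_camera(name): name is "scene" or "side" or "wrist"; returns the picture (480x640x3 uint8, red, green, blue); there is no depth.
- bot.camera_info(name): a dict with "vertical_fov" (degrees; the focal length in pixels is half the picture's height over the tangent of half this angle, whatever the lens; pixels are square), "cx", "cy" (the principal point, pixels), "position" and "attitude" of the camera in the world. Camera axes: x right, y up, looking along -z (the intrinsics and any distortion apply to the point x, -y, -z); pixel columns grow to the right and rows downward; lengths in m; the calibration is good to about 2 mm. A picture is of the moment at which its call begins: read the wrist's pose just before it. camera_info takes no time and is no camera call; for the wrist camera it gives the pose at the moment of the call.
- bot.hand_in(): hands the job in, once; it reports no verdict.
Trained networks look in the newest picture that a camera, given by its name, has taken for a name from the list of things; names that differ only in an ending like _2 or _b are one class to them, and where a whole thing is asked for, a point or a joint stands for the part that bears it (a point fixed in the world has none). Each returns a list of dicts, best first, with "score" (0 to 1); they miss things now and then, are a little off and sometimes report something else, mostly with a low value. They report only what shows in the picture. A call takes as long as a camera call. They do not tell look-alikes from the thing itself.
- bot.silhouettes(label, camera): "region" (480x640 bool, what is visible of it) and "location" ([column, row] in pixels, amid what is visible of it).
The state is a dict: "t": time; "q": joint angles; "joint_vel": joint speeds; "joint_torque": joint torques, N m; "eef_pos": TCP position; "tool_rot": TCP orientation; "contact_force": force on the tool from outside, world axes, zero at the start; "torque": the same for the moment, N m; "gripper_width": opening from 0.0 (shut) to 1.0 (fully open).
Only numpy, scipy, OpenCV 4.12 (cv2) and the standard library are available. Lean on these libraries where they do the work, as an engineer would, in place of code of your own. Each camera call takes 0.05 s, during which the arm holds its last target. There are 200 camera calls.

## Working session

There is one attempt and no reset: what is moved stays moved. The work goes in short steps, Python scripts to look and compute and a tool call to move; the robot and the scene stay as the last step left them, time stands still between calls to the robot, and variables do not carry over. Pictures are saved under pics/ and viewed, about 8 in all and at most 12, crops included, and the job is handed in when it is done.

Besides the shell and the picture viewer there is one more tool, called after "Call:" as name([rows], argument=value, ...), one row to a line, values as JSON. carry_out: Moves the arm, as the interface text tells. Its arguments: {"type":"object","properties":{"moves":{"type":"array"},"newtons":{"type":"number"}},"required":["moves"]}

```bash
mkdir -p pics
cat > h.py <<'E'
import numpy as np, cv2
from station import bot
from scipy.spatial.transform import Rotation as R
def rot(q): return R.from_quat([q[1],q[2],q[3],q[0]]).as_matrix()
def cam(n):
    i=bot.camera_info(n); a=np.array(i["attitude"],float)
    M=rot(a) if a.size==4 else a.reshape(3,3)
    return i,240/np.tan(np.radians(i["vertical_fov"])/2),M,np.array(i["position"])
def ray(n,uv):
    i,f,M,p=cam(n); d=M@np.array([(uv[0]-i["cx"])/f,-(uv[1]-i["cy"])/f,-1]); return p,d
def onz(n,uv,z):
    p,d=ray(n,uv); return p+d*(z-p[2])/d[2]
def proj(n,X):
    i,f,M,p=cam(n); c=(np.atleast_2d(X)-p)@M
    return np.c_[i["cx"]-f*c[:,0]/c[:,2], i["cy"]+f*c[:,1]/c[:,2]]
def save(n,fn):
    im=bot.read_camera(n); cv2.imwrite("pics/"+fn,im[...,::-1]); return im
E
python3 - <<'E'
from h import *
for n in("scene","side","wrist"): print(bot.camera_info(n))
a=save("scene","a.png");b=save("side","b.png");save("wrist","w0.png")
for n in("scene","side"):
  for l in("plinth_round","plinth_square","clamp","blade","jar_a","cup","jaw_block","face_plate"):
    try: print(n,l,[(round(r["score"],2),np.round(r["location"]).tolist(),int(r["region"].sum())) for r in bot.silhouettes(l,n)])
    except Exception as e: print(n,l,e)
print(bot.get_obs())
E
```

```text
{'vertical_fov': 43.89307583202819, 'cx': 329.3357388643204, 'cy': 236.77352379535898, 'position': array([ 1.44989103, -0.15381821,  1.15048988]), 'attitude': array([0.72065282, 0.24506647, 0.20858247, 0.61408085])}
{'vertical_fov': 52.203410475044116, 'cx': 314.5512859157064, 'cy': 233.79760943875604, 'position': array([0.57791047, 0.68409775, 0.66668449]), 'attitude': array([-0.04218292, -0.01066444,  0.42323013,  0.90497687])}
{'vertical_fov': 63.02288721934576, 'cx': 323.75201335783476, 'cy': 237.53694259689345, 'position': array([ 0.24481262, -0.63321035,  0.37334836]), 'attitude': array([ 0.78341151, -0.11830586,  0.09159834, -0.60322456])}
scene plinth_round [(0.76, [351.0, 258.0], 555), (0.69, [394.0, 251.0], 634), (0.64, [387.0, 292.0], 679)]
scene plinth_square [(0.9, [270.0, 262.0], 662)]
scene clamp [(0.72, [322.0, 210.0], 629), (0.7, [308.0, 210.0], 4556)]
scene blade [(0.48, [298.0, 197.0], 240)]
scene jar_a [(0.95, [169.0, 270.0], 447), (0.57, [496.0, 235.0], 407)]
scene cup [(0.9, [480.0, 182.0], 524)]
scene jaw_block [(0.65, [321.0, 211.0], 586)]
scene face_plate [(0
[... 611 characters left out ...]
.2048989 ,  0.47700156,  0.02239231,  1.5554049 , -0.01149843,
        1.10928476, -0.0830726 ]), 'joint_vel': array([ 3.84308175e-05,  1.22395412e-03, -1.34785505e-03,  5.03649620e-04,
       -1.38049805e-03,  1.99146050e-03, -5.94017529e-04]), 'joint_torque': array([-1.61288349e-04, -5.96336246e+01,  1.60638448e+00, -2.81552768e+01,
        1.23788163e-02,  1.49887004e-03, -1.51150533e-05]), 'eef_pos': array([ 0.17210733, -0.65270854,  0.24830464]), 'tool_rot': array([1.30121168e-05, 9.91703171e-01, 1.28548901e-01, 1.07562459e-05]), 'contact_force': array([-0.29475939, -0.36407902,  0.12535172]), 'torque': array([ 0.07692281,  0.01897349, -0.02501644]), 'gripper_width': 1.0004427132070925}
```

View pics/a.png

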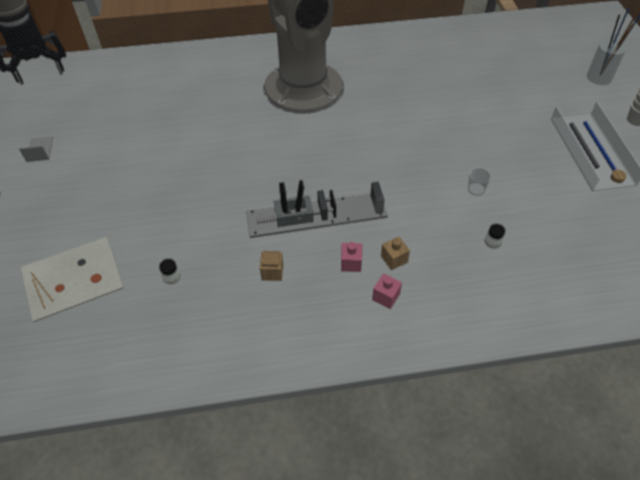

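View pics/b.png

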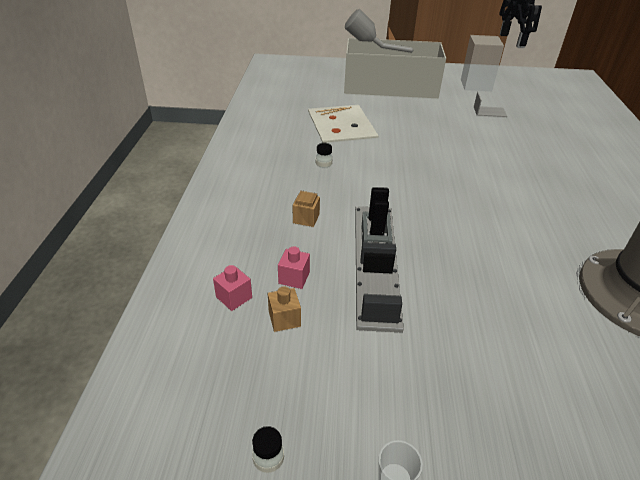

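The brown round-peg plinth is at scene (395,252) / side (284,308). The pink decoys are at scene (351,258) and (387,291). The clamp's fixed jaw is at scene (376,197) and its blade at (298,197).

Run:
```python
from h import *
for n,u,z in [("scene",(395,256),.03),("side",(285,312),.03),("scene",(397,243),.07),("side",(284,291),.07),("scene",(351,258),.03),("side",(292,270),.03),("scene",(387,292),.03),("side",(232,289),.03),
 ("scene",(480,182),.03),("side",(400,455),.03),("scene",(270,264),.03),("side",(307,210),.03)]:
  print(n,u,np.round(onz(n,u,z),3))
# visible foot corners
for n,c in [("scene",[(247,213),(386,207),(252,234),(378,197)]),("side",[(357,328),(403,329),(356,208)])]:
  for u in c: print(n,u,np.round(onz(n,u,.012),3))
a=cv2.imread("pics/a.png")[170:320,235:425]; b=cv2.imread("pics/b.png")[180:340,200:420]
A=cv2.resize(a,(780,int(150*780/190)),interpolation=cv2.INTER_CUBIC)[:290*2]
cv2.imwrite("pics/c.png",A)
```

```text
scene (395, 256) [0.679 0.125 0.03 ]
side (285, 312) [0.665 0.136 0.03 ]
scene (397, 243) [0.672 0.127 0.07 ]
side (284, 291) [0.667 0.126 0.07 ]
scene (351, 258) [0.669 0.023 0.03 ]
side (292, 270) [0.665 0.034 0.03 ]
scene (387, 292) [0.772 0.085 0.03 ]
side (232, 289) [0.766 0.093 0.03 ]
scene (480, 182) [0.487 0.391 0.03 ]
side (400, 455) [0.481 0.366 0.03 ]
scene (270, 264) [ 0.656 -0.163  0.03 ]
side (307, 210) [ 0.655 -0.153  0.03 ]
scene (247, 213) [ 0.48  -0.205  0.012]
scene (386, 207) [0.516 0.141 0.012]
scene (252, 234) [ 0.548 -0.198  0.012]
scene (378, 197) [0.48  0.128 0.012]
side (357, 328) [0.541 0.144 0.012]
side (403, 329) [0.463 0.138 0.012]
side (356, 208) [ 0.55  -0.196  0.012]
```

View pics/c.png

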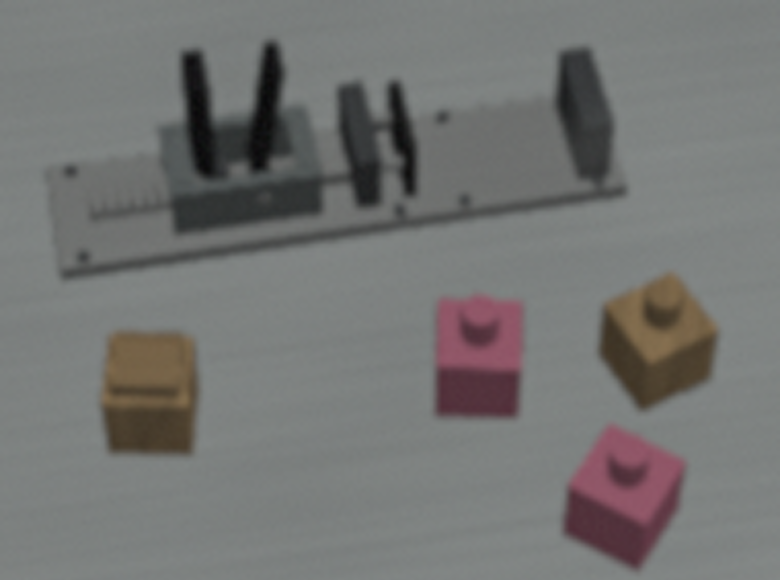

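Call:
carry_out([
  [[0,0,-76],[56.6,-54.7,-2],8.54],
  [[0,0,-76],[56.6,-54.7,-2],8.54],
  [[0,0,-76],[56.6,-54.7,-2],8.54],
  [[0,0,-76],[56.6,-54.7,-2],8.54],
  [[0,0,-76],[56.6,-54.7,-2],8.54],
])

```text
t: 1.58
eef_pos: [0.3349, -0.3838, 0.2567]
tool_rot: [0.001, 0.825, 0.565, -0.0]
contact_force: [1.1, -0.2, 0.3]
gripper_width: 1.0
```

```bash
cat >> h.py <<'E'
def delta(p,yaw):
    o=bot.get_obs(); M=rot(o["tool_rot"]); c=np.cos(yaw);s=np.sin(yaw)
    T=np.array([[c,s,0],[s,-c,0],[0,0,-1]])
    print("turn",np.round(np.degrees(R.from_matrix(M.T@T).as_rotvec()),1),"shift cm",np.round(100*M.T@(np.array(p)-o["eef_pos"]),2),"at",np.round(o["eef_pos"],4),"yaw",np.round(np.degrees(np.arctan2(M[1,0],M[0,0])),2),"F",np.round(o["contact_force"],1),"t",round(o["t"],2))
E
python3 -c "
from h import *
delta([.58,.02,.27],np.pi/2)"
```

```text
turn [  0.    0.  -21.2] shift cm [46.51  8.28 -1.35] at [ 0.3349 -0.3838  0.2567] yaw 68.83 F [ 1.1 -0.2  0.3] t 1.57
```

Call:
carry_out([
  [[0,0,-21],[46.5,8.3,-1.4],8.54],
  [[0,0,-21],[46.5,8.3,-1.4],8.54],
  [[0,0,-21],[46.5,8.3,-1.4],8.54],
  [[0,0,-21],[46.5,8.3,-1.4],8.54],
  [[0,0,-21],[46.5,8.3,-1.4],8.54],
])

```text
t: 2.2
eef_pos: [0.4987, -0.118, 0.266]
tool_rot: [0.001, 0.71, 0.704, 0.0]
contact_force: [1.3, -0.9, 0.3]
gripper_width: 0.998
```

```bash
python3 -c "
from h import *
delta([.58,.02,.27],np.pi/2)"
```

```text
turn [ 0.1  0.  -0.6] shift cm [13.88  8.   -0.4 ] at [ 0.4987 -0.118   0.266 ] yaw 89.45 F [ 1.3 -0.9  0.3] t 2.2
```

Call:
carry_out([
  [[0,0,-0.6],[13.9,8,-0.4],8.54],
  [[0,0,-0.6],[13.9,8,-0.4],8.54],
  [[0,0,-0.6],[13.9,8,-0.4],8.54],
  [[0,0,-0.6],[13.9,8,-0.4],8.54],
  [[0,0,-0.6],[13.9,8,-0.4],8.54],
])

```text
t: 2.82
eef_pos: [0.5788, 0.0177, 0.2693]
tool_rot: [0.0, 0.707, 0.707, -0.001]
contact_force: [-0.3, -1.2, -0.4]
gripper_width: 1.0
```

```bash
python3 -c "
from h import *
i=bot.camera_info('wrist');print(i)
save('wrist','w1.png')
delta([.58,.02,.27],np.pi/2)"
```

```text
{'vertical_fov': 63.02288721934576, 'cx': 323.75201335783476, 'cy': 237.53694259689345, 'position': array([0.57861771, 0.0931865 , 0.39522602]), 'attitude': array([ 9.88626187e-01, -1.50392225e-01,  1.84357633e-04,  6.37453212e-04])}
turn [-0.   0.1 -0. ] shift cm [ 0.29  0.13 -0.07] at [0.5787 0.0171 0.2693] yaw 89.98 F [0.4 0.2 0.8] t 2.88
```

View pics/w1.png

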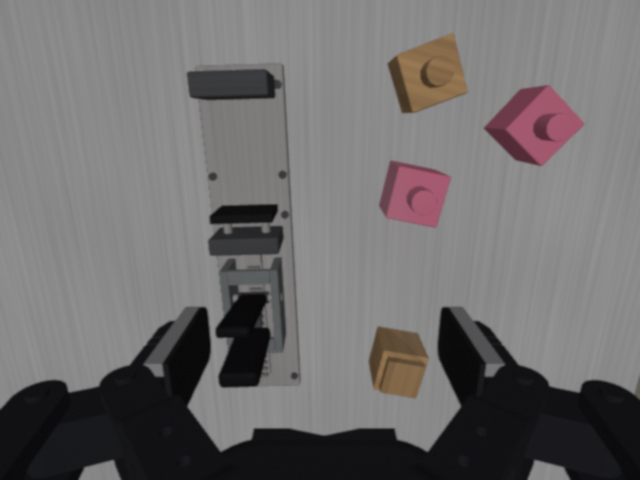

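The wrist view shows the brown plinth with its peg at (437,72). The fixed jaw is at (231,84), the sprung face at (245,213), the jaw block at (246,240), and the blade and post at (243,315) and (245,360). I'll zoom in for edges.

Run:
```python
from h import *
w=cv2.imread("pics/w1.png")
a=cv2.resize(w[20:130,370:490],None,fx=4,fy=4,interpolation=cv2.INTER_CUBIC)
b=cv2.resize(w[50:130,175:300],(480*0+310,198),interpolation=cv2.INTER_CUBIC)
c=np.zeros((600,800,3),np.uint8); c[:440,:480]=a
b=cv2.resize(w[55:400,180:310],None,fx=1.7,fy=1.7,interpolation=cv2.INTER_CUBIC); c[:b.shape[0],500:500+b.shape[1]]=b
cv2.imwrite("pics/d.png",c)
```

```text
(no output)
```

View pics/d.png

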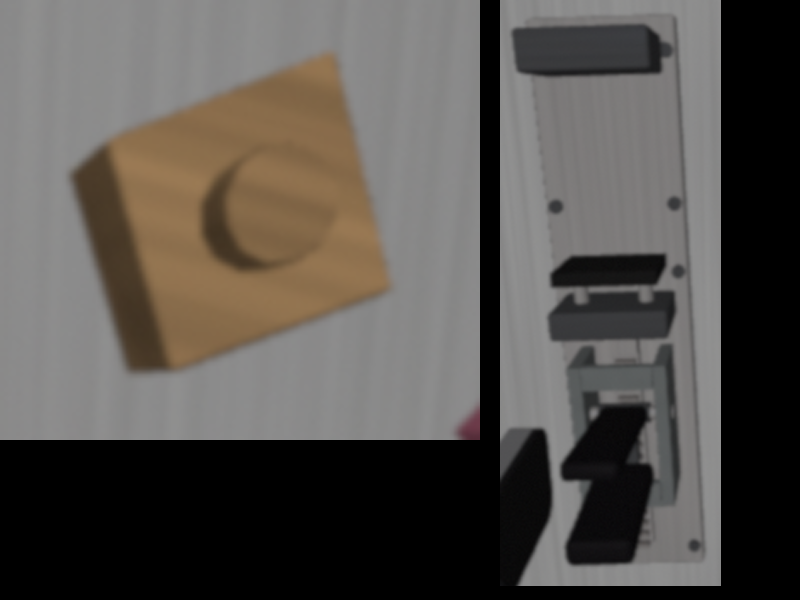

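Run:
```python
from h import *
from scipy.optimize import least_squares
P=[("wrist",160,40,12,197.6,65.6),("wrist",160,-40,12,282.4,63.8),("wrist",-185,-40,12,300,383.2),("wrist",150,32,62,188.8,71.5),("wrist",150,-32,62,265.9,69.7),("wrist",130,32,62,190.6,96.2),("wrist",130,-32,62,268.2,95),
("scene",-185,40,12,246.4,211),("scene",-185,-40,12,250.1,235.8),("scene",160,-40,12,387.2,215.3),("side",160,-40,12,357,327),("side",160,40,12,403,328)]
def X(p,o): return np.array([p[0]+np.cos(p[2])*o[0]-np.sin(p[2])*o[1],p[1]+np.sin(p[2])*o[0]+np.cos(p[2])*o[1],o[2]])
def res(p,flt=("wrist","scene","side")): return np.concatenate([proj(q[0],X(p,np.array(q[1:4])/1000))[0]-q[4:] for q in P if q[0] in flt])
for f in(("wrist",),("scene","side"),("wrist","scene","side")):
    r=least_squares(res,[.5,0,1.57],args=(f,),loss="soft_l1"); p=r.x
    print(f,np.round(p,4),np.degrees(p[2]).round(2),np.abs(r.fun).max().round(1),"bed",X(p,[.106,0,.012]).round(4),"pad",X(p,[-.04,0,.103]).round(4))
np.save("clamp.npy",p); print(res(p).round(1).reshape(-1,2).tolist())
c=np.array([onz("wrist",u,.05) for u in[(397.5,56.75),(453,33.25),(468,92.5),(413,112)]])
print("plinth",c.mean(0).round(4),np.linalg.norm(np.diff(c[[0,1,2,3,0]],axis=0),axis=1).round(4))
d=np.diff(c[[0,1,2,3,0]],axis=0); print(np.degrees(np.arctan2(d[:,1],d[:,0])).round(1))
print("peg",onz("wrist",(370+280/4,20+203/4),.072).round(4), onz("scene",(397,243),.072).round(4))
for s,n in [((-.01,.0),"wrist")]: pass
b=[ (500,0)]
g=lambda u,v:((u-500)/1.7+180, v/1.7+55)
print("jaw blk top edges",[ (onz("wrist",g(*u),.06)-[p[0],p[1],0]).round(4).tolist() for u in[(555,312),(672,292),(612,257),(612,284)]])
```

```text
('wrist',) [ 0.5062 -0.0231  1.596 ] 91.44 2.7 bed [0.5035 0.0828 0.012 ] pad [ 0.5072 -0.0631  0.103 ]
('scene', 'side') [ 0.5073 -0.0207  1.6029] 91.84 1.0 bed [0.5039 0.0853 0.012 ] pad [ 0.5085 -0.0606  0.103 ]
('wrist', 'scene', 'side') [ 0.5064 -0.0229  1.5974] 91.53 2.7 bed [0.5036 0.083  0.012 ] pad [ 0.5075 -0.0629  0.103 ]
[[-2.7, -0.4], [1.1, -1.2], [0.4, 2.1], [-2.2, -0.7], [1.8, -1.2], [-0.8, 1.6], [1.3, 0.5], [-1.3, -0.4], [-1.7, -0.3], [0.1, -0.1], [-0.5, -1.7], [0.6, -0.1]]
plinth [0.6676 0.1248 0.05  ] [0.0464 0.0473 0.0471 0.0452]
[  21.6  -69.2 -160.9  109.9]
peg [0.6672 0.1252 0.072 ] [0.6734 0.1267 0.072 ]
jaw blk top edges [[-0.028, 0.0101, 0.06], [0.0342, 0.0211, 0.06], [0.0039, 0.0398, 0.06], [0.003, 0.0254, 0.06]]
```

```bash
python3 -c "
from h import *
delta([.669,.125,.12],np.radians(110.4))"
```

```text
turn [ -0.    0.1 -20.4] shift cm [10.81  9.04 14.91] at [0.5787 0.0171 0.2693] yaw 89.98 F [0.4 0.2 0.8] t 2.88
```

Call:
carry_out([
  [[0,0,-20.4],[10.8,9,5],8.54],
  [[0,0,-20.4],[10.8,9,14.9],8.54],
  [[0,0,-20.4],[10.8,9,14.9],8.54],
  [[0,0,-20.4],[10.8,9,14.9],8.54],
  [[0,0,-20.4],[10.8,9,14.9],8.54],
])

```text
t: 3.5
eef_pos: [0.6677, 0.1257, 0.1182]
tool_rot: [-0.001, 0.57, 0.821, -0.002]
contact_force: [-0.3, -0.6, -0.3]
gripper_width: 1.0
```

```bash
python3 -c "
from h import *
save('wrist','w2.png')
delta([.669,.125,.03],np.radians(110.4))
print([(r['score'],r['location']) for r in bot.silhouettes('plinth_round','wrist')])
print(proj('wrist',[[.669,.125,.072]]))"
```

```text
turn [-0.1  0.   0. ] shift cm [-0.04  0.05  9.02] at [0.6686 0.1253 0.1202] yaw 110.41 F [-0.9 -0.2  0.1] t 3.55
[(0.9, [324.0, 251.0]), (0.77, [260.9, 387.7]), (0.67, [427.6, 358.0])]
[[323.6386278  278.78570938]]
```

View pics/w2.png

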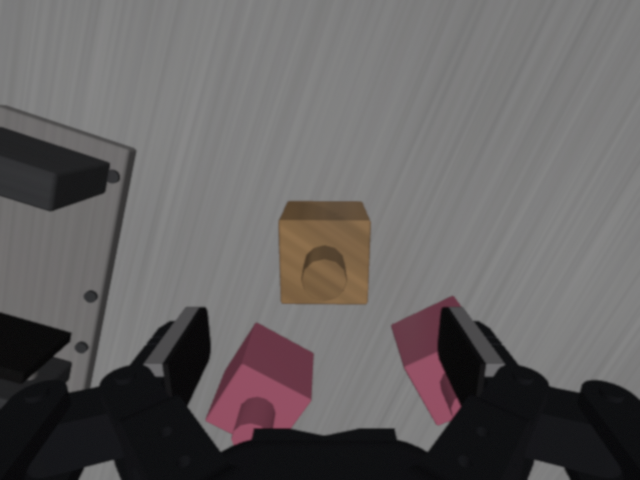

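The plinth is square to the tool and centred at column 324. Its peg top is at row about 271 against 279 predicted, so I'll shift +3 mm in tool x, then descend and grip.

Call:
carry_out([
  [[0,0,0],[0.3,0,4.5],8.54],
  [[0,0,0],[0.3,0,9],8.54],
  [[0,0,0],[0.3,0,9],8.54],
  [[0,0,0],[0.3,0,9],4],
  [[0,0,0],[0.3,0,9],4],
], newtons=30)

```text
t: 4.22
eef_pos: [0.6696, 0.1298, 0.0335]
tool_rot: [0.001, 0.57, 0.821, 0.001]
contact_force: [-1.5, -0.9, 1.8]
gripper_width: 0.601
```

Call:
carry_out([
  [[0,0,0],[0,0,0],4],
  [[0,0,0],[0,0,0],4],
  [[0,0,0],[0,0,0],4],
])

```text
t: 4.6
eef_pos: [0.6695, 0.1298, 0.0333]
tool_rot: [0.001, 0.57, 0.821, 0.001]
contact_force: [-1.0, -1.6, 8.1]
gripper_width: 0.562
```

```bash
python3 -c "
from h import *
print(bot.get_obs()['gripper_width'])
delta([.5036,.073,.16],np.radians(91.5))"
```

```text
0.5619133590257526
turn [ 0.2  0.  19. ] shift cm [  0.46 -17.48 -12.73] at [0.6695 0.1298 0.0333] yaw 110.46 F [-1.  -1.6  8.1] t 4.6
```

Call:
carry_out([
  [[0,0,0],[0,0,-6],4],
  [[0,0,0],[0,0,-12.5],4],
  [[0,0,10],[0.4,-9,-12.5],4],
  [[0,0,19],[0.4,-17.5,-12.5],4],
  [[0,0,19],[0.4,-17.5,-12.5],4],
])

```text
t: 5.22
eef_pos: [0.5004, 0.0713, 0.1564]
tool_rot: [0.001, 0.698, 0.716, -0.0]
contact_force: [-0.1, 0.6, -1.0]
gripper_width: 0.557
```

Call:
carry_out([
  [[0,0,0],[0,0,0],4],
  [[0,0,0],[0,0,0],4],
  [[0,0,0],[0,0,0],4],
])

```text
t: 5.6
eef_pos: [0.504, 0.0729, 0.1561]
tool_rot: [0.0, 0.698, 0.716, 0.001]
contact_force: [0.5, -0.4, -1.0]
gripper_width: 0.555
```

```bash
python3 -c "
from h import *
print(bot.get_obs()['gripper_width'])
save('wrist','w3.png'); save('side','s3.png');save('scene','c3.png')
delta([.5036,.075,.046],np.radians(91.5))
print(bot.camera_info('wrist')['position'])
w=cv2.imread('pics/w3.png');s=cv2.resize(cv2.imread('pics/s3.png')[160:340,280:440],None,fx=2,fy=2,interpolation=cv2.INTER_CUBIC)
o=np.zeros((480,800,3),np.uint8);o[:,:480]=w[:,80:560];o[:360,480:]=s;cv2.imwrite('pics/e.png',o)
"
```

```text
0.5553488165984733
turn [ 0. -0.  0.] shift cm [ 0.22  0.04 10.95] at [0.5032 0.0727 0.1555] yaw 91.5 F [-0.4  0.2 -1.4] t 5.75
[0.5010894  0.1479635  0.28155255]
```

View pics/e.png

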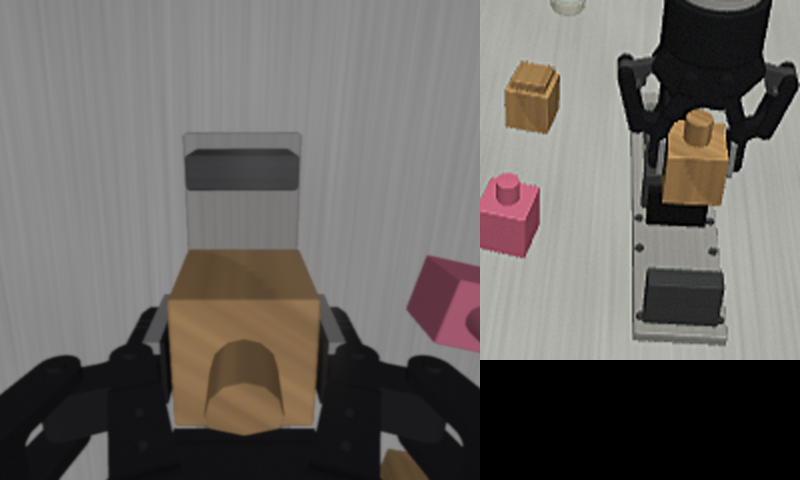

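Run:
```python
from h import *
o=bot.get_obs(); print(o["eef_pos"])
print("front bottom",onz("wrist",(323,250),.1225),"front top",onz("wrist",(323,297),.1725))
for r in(155,190): print(r,onz("wrist",(322,r),.062))
print(onz("wrist",(322,133),.012), "clamp160 predicted y",-.0229+.16)
```

```text
[0.5032488  0.07267898 0.155455  ]
front bottom [0.50228141 0.0930983  0.1225    ] front top [0.50230474 0.09514304 0.1725    ]
155 [0.50073492 0.12755424 0.062     ]
190 [0.50122961 0.10809835 0.062     ]
[0.50028833 0.1372953  0.012     ] clamp160 predicted y 0.1371
```

Call:
carry_out([
  [[0,0,0],[0.3,-0.1,5],4],
  [[0,0,0],[0.3,-0.1,9],4],
  [[0,0,0],[0.3,-0.1,10.6],4],
  [[0,0,0],[0.3,-0.1,10.6],4],
  [[0,0,0],[0.3,-0.1,10.6],4],
])

```text
t: 6.38
eef_pos: [0.5026, 0.0755, 0.0507]
tool_rot: [0.001, 0.698, 0.716, 0.001]
contact_force: [-0.2, -0.5, -1.8]
gripper_width: 0.554
```

Call:
carry_out([
  [[0,0,0],[0,0,0.2],4],
  [[0,0,0],[0,0,0.4],4],
  [[0,0,0],[0,0,0.4],4],
])

```text
t: 6.75
eef_pos: [0.5015, 0.075, 0.0457]
tool_rot: [0.0, 0.698, 0.716, 0.0]
contact_force: [-0.3, -0.1, -1.2]
gripper_width: 0.561
```

Call:
carry_out([
  [[0,0,0],[0,0,0.1],4],
  [[0,0,0],[0,0,0.1],4],
  [[0,0,0],[0,0,0.1],4],
])

```text
t: 7.12
eef_pos: [0.5016, 0.0751, 0.0453]
tool_rot: [0.0, 0.698, 0.716, -0.0]
contact_force: [-3.8, -1.6, 8.5]
gripper_width: 0.556
```

Contact with the bed at 8.5 N. I'll release and rise.

Call:
carry_out([
  [[0,0,0],[0,0,0],6],
  [[0,0,0],[0,0,0],8.5],
  [[0,0,0],[0,0,0],8.5],
  [[0,0,0],[0,0,0],8.5],
  [[0,0,0],[0,0,0],8.5],
])

```text
t: 7.75
eef_pos: [0.5014, 0.0751, 0.0445]
tool_rot: [-0.0, 0.698, 0.716, -0.0]
contact_force: [0.3, 0.1, 0.2]
gripper_width: 0.997
```

Call:
carry_out([
  [[0,0,0],[0,0,-3],8.5],
  [[0,0,0],[0,0,-8],8.5],
  [[0,0,0],[0,0,-13],8.5],
  [[0,0,0],[-4,0,-13],8.5],
  [[0,0,0],[-4,0,-13],8.5],
])

```text
t: 8.38
eef_pos: [0.5026, 0.0317, 0.1748]
tool_rot: [0.001, 0.7, 0.714, -0.001]
contact_force: [-0.5, -0.1, 0.1]
gripper_width: 0.993
```

Run:
```python
from h import *
save('wrist','w4.png'); save('side','s4.png')
p=np.load("clamp.npy"); print(p)
delta([.5075,-.018,.20],np.radians(91.5)); delta([.5075,-.018,.112],np.radians(91.5))
w=cv2.imread('pics/w4.png');s=cv2.resize(cv2.imread('pics/s4.png')[160:340,280:440],None,fx=2,fy=2,interpolation=cv2.INTER_CUBIC)
o=np.zeros((480,800,3),np.uint8);o[:,:480]=w[:,80:560];o[:360,480:]=s;cv2.imwrite('pics/f.png',o)
```

```text
[ 0.50639734 -0.02292614  1.59742148]
turn [-0.   0.  -0.1] shift cm [-5.3   0.39 -2.57] at [0.5022 0.0348 0.1743] yaw 91.42 F [ 0.3  0.2 -0.3] t 8.47
turn [-0.   0.  -0.1] shift cm [-5.29  0.4   6.23] at [0.5022 0.0348 0.1743] yaw 91.42 F [ 0.3  0.2 -0.3] t 8.47
```

View pics/f.png

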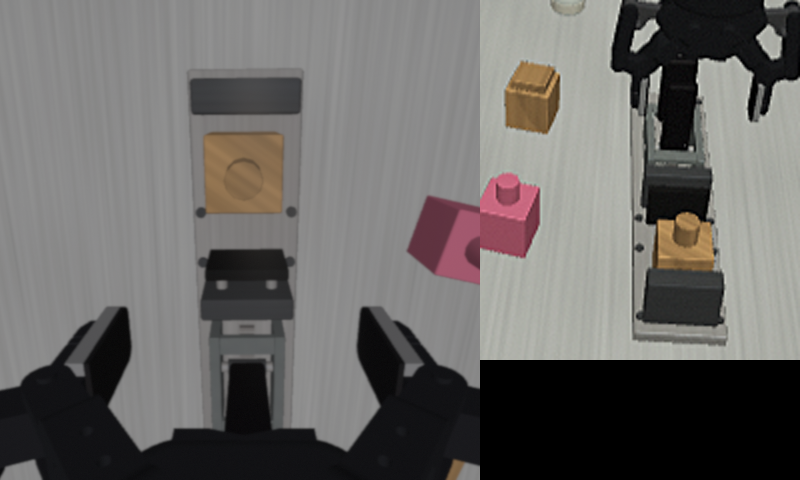

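The plinth stands square and centred between the jaws (top at (243,172)), clear of both. Next I'll close the fingers and go in front of the trigger blade.

Call:
carry_out([
  [[0,0,0],[-5,0.4,0],0],
  [[0,0,0],[-7,0.4,0],0],
  [[0,0,0],[-7,0.4,0],0],
  [[0,0,0],[-7,0.4,0],0],
  [[0,0,0],[-7,0.4,0],0],
])

```text
t: 9.1
eef_pos: [0.5083, -0.033, 0.1745]
tool_rot: [-0.0, 0.697, 0.717, 0.0]
contact_force: [-0.0, 1.1, 0.5]
gripper_width: 0.005
```

Call:
carry_out([
  [[0,0,0],[0,0,2],0],
  [[0,0,0],[0,0,6],0],
  [[0,0,0],[0,0,6],0],
  [[0,0,0],[0,0,6],0],
])

```text
t: 9.6
eef_pos: [0.5089, -0.0339, 0.1155]
tool_rot: [0.0, 0.697, 0.717, 0.0]
contact_force: [0.8, -0.8, 0.3]
gripper_width: 0.002
```

Run:
```python
from h import *
print(bot.get_obs()["gripper_width"])
save('wrist','w5.png'); save('side','s5.png')
delta([.5075,-.050,.114],np.radians(91.5))
w=cv2.imread('pics/w5.png');s=cv2.resize(cv2.imread('pics/s5.png')[160:340,280:440],None,fx=2,fy=2,interpolation=cv2.INTER_CUBIC)
o=np.zeros((480,800,3),np.uint8);o[:,:480]=w[:,80:560];o[:360,480:]=s;cv2.imwrite('pics/g.png',o)
```

```text
0.0018759764343623793
turn [0.1 0.  0. ] shift cm [-1.56 -0.23  0.2 ] at [ 0.5094 -0.0344  0.116 ] yaw 91.5 F [ 0.  -0.3 -0.3] t 9.7
```

View pics/g.png

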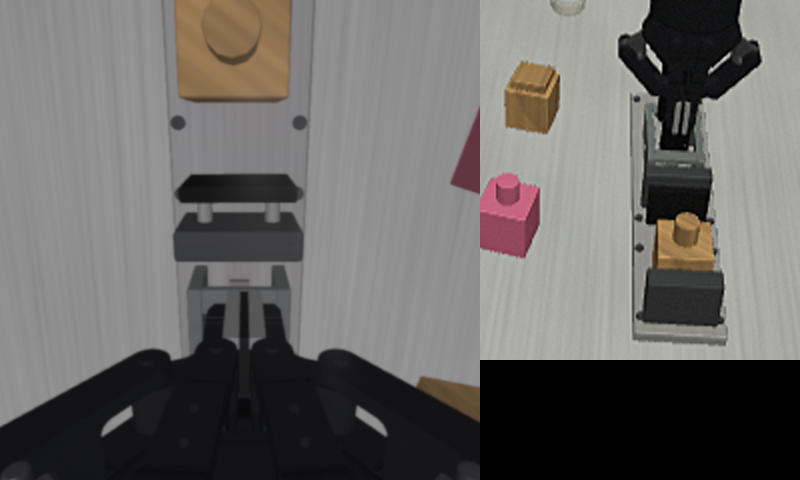

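Ready: closed fingers sit in front of the blade, and the wrist camera sees the face (row 176–202) and jaw block (213–260) clearly. First pump stroke.

Call:
carry_out([
  [[0,0,0],[-1.8,-0.1,0.1],0],
  [[0,0,0],[-2.8,-0.1,0.1],0],
  [[0,0,0],[-3.8,-0.1,0.1],0],
  [[0,0,0],[-4.1,-0.1,0.1],0],
  [[0,0,0],[-4.1,-0.1,0.1],0],
])

```text
t: 10.32
eef_pos: [0.5093, -0.0741, 0.1146]
tool_rot: [-0.0, 0.698, 0.716, 0.002]
contact_force: [-0.5, 7.8, 5.4]
gripper_width: -0.003
```

```bash
cat >> h.py <<'E'
def edges(fn=None,cols=(300,345)):
    im=bot.read_camera("wrist"); p=np.load("clamp.npy")
    if fn: cv2.imwrite("pics/"+fn,im[...,::-1])
    g=cv2.cvtColor(im,cv2.COLOR_RGB2GRAY)[:,cols[0]:cols[1]].astype(float).mean(1)
    d=np.convolve(g,[1,1,0,-1,-1],"same")/2
    c=np.cos(p[2]);s=np.sin(p[2]); out=[]
    for r in range(5,330):
        if abs(d[r])>8 and abs(d[r])==np.abs(d[r-3:r+4]).max():
            q=onz("wrist",(322,r),.06)-[p[0],p[1],0]; out.append((r,round(d[r]),round(1000*(c*q[0]+s*q[1]),1)))
    print(out)
E
python3 - <<'E'
from h import *
edges(); delta([.5075,-.034,.115],np.radians(91.5))
E
```

```text
[(21, 49, np.float64(61.7)), (52, -65, np.float64(50.0)), (81, 74, np.float64(38.6)), (107, -50, np.float64(28.0)), (144, 57, np.float64(12.2)), (185, -10, np.float64(-6.3)), (199, -11, np.float64(-12.9)), (214, -38, np.float64(-20.2)), (244, 17, np.float64(-35.1)), (253, -15, np.float64(-39.8)), (260, -54, np.float64(-43.4)), (266, -26, np.float64(-46.6)), (291, 32, np.float64(-60.1))]
turn [ 0.1 -0.1  0. ] shift cm [ 4.02 -0.07 -0.03] at [ 0.5093 -0.0742  0.1146] yaw 91.52 F [-1.   8.   5.8] t 10.38
```

Jaw now at about 30 mm (face front 50 mm); the face is free. Second and third strokes.

Call:
carry_out([
  [[0,0,0],[2.0,-0.1,0],0],
  [[0,0,0],[3.0,-0.1,0],0],
  [[0,0,0],[3.0,-0.1,0],0],
  [[0,0,0],[3.0,-0.1,0],0],
])

```text
t: 10.88
eef_pos: [0.5065, -0.047, 0.1134]
tool_rot: [0.0, 0.698, 0.716, -0.0]
contact_force: [0.2, -0.1, -0.4]
gripper_width: 0.0
```

Call:
carry_out([
  [[0,0,0],[-1.0,0,0],0],
  [[0,0,0],[-2.0,0,0],0],
  [[0,0,0],[-3.0,0,0],0],
  [[0,0,0],[-3.1,0,0],0],
  [[0,0,0],[-3.1,0,0],0],
])

```text
t: 11.5
eef_pos: [0.5077, -0.0753, 0.1138]
tool_rot: [-0.001, 0.698, 0.716, 0.001]
contact_force: [-0.6, 7.6, 3.5]
gripper_width: 0.001
```

Run:
```python
from h import *
edges(); delta([.5075,-.034,.115],np.radians(91.5))
```

```text
[(18, 51, np.float64(61.5)), (24, -72, np.float64(59.3)), (59, 78, np.float64(46.1)), (82, -50, np.float64(37.0)), (120, 57, np.float64(21.4)), (167, -10, np.float64(0.9)), (181, -10, np.float64(-5.5)), (195, -11, np.float64(-12.0)), (212, -26, np.float64(-20.2)), (242, 20, np.float64(-35.0)), (249, -15, np.float64(-38.6)), (259, -60, np.float64(-43.8)), (265, -29, np.float64(-46.9)), (291, 32, np.float64(-60.9))]
turn [ 0.  -0.1  0. ] shift cm [ 4.13  0.09 -0.11] at [ 0.5077 -0.0753  0.1138] yaw 91.53 F [-0.4  8.7  4.3] t 11.55
```

Call:
carry_out([
  [[0,0,0],[-0.3,0,0],0],
  [[0,0,0],[-0.6,0,0],0],
  [[0,0,0],[-0.6,0,0],0],
])

```text
t: 11.92
eef_pos: [0.5077, -0.0765, 0.1138]
tool_rot: [-0.002, 0.696, 0.718, 0.003]
contact_force: [-0.8, 19.6, 4.4]
gripper_width: 0.005
```

Run:
```python
from h import *
edges(); delta([.5075,-.034,.115],np.radians(91.5))
```

```text
[(21, -77, np.float64(59.7)), (57, 76, np.float64(46.0)), (78, -49, np.float64(37.8)), (117, 60, np.float64(21.8)), (179, -11, np.float64(-5.5)), (193, -11, np.float64(-12.0)), (211, -27, np.float64(-20.6)), (241, 22, np.float64(-35.4)), (247, -15, np.float64(-38.4)), (258, -62, np.float64(-44.1)), (264, -29, np.float64(-47.2)), (291, 32, np.float64(-61.7))]
turn [ 0.1 -0.4  0.2] shift cm [ 4.25  0.1  -0.09] at [ 0.5078 -0.0765  0.1138] yaw 91.75 F [-2.1 20.2  4.9] t 11.97
```

Call:
carry_out([
  [[0,0,0],[2.0,0,0],0],
  [[0,0,0],[4.2,0,0],0],
  [[0,0,0],[4.2,0,0],0],
  [[0,0,0],[4.2,0,0],0],
  [[0,0,0],[4.2,0,0],0],
])

```text
t: 12.6
eef_pos: [0.5064, -0.0424, 0.1134]
tool_rot: [0.0, 0.699, 0.715, -0.0]
contact_force: [-0.2, 0.5, 0.3]
gripper_width: 0.002
```

Run:
```python
from h import *
edges("w6.png"); save("side","s6.png"); delta([.5075,-.075,.115],np.radians(91.5))
```

```text
[(28, -15, np.float64(90.7)), (40, 22, np.float64(86.2)), (75, -33, np.float64(72.8)), (85, 51, np.float64(68.8)), (107, -66, np.float64(59.9)), (126, 69, np.float64(51.9)), (151, -64, np.float64(41.1)), (159, 12, np.float64(37.6)), (193, 55, np.float64(22.0)), (224, -13, np.float64(7.2)), (237, -14, np.float64(0.7)), (250, -14, np.float64(-5.9)), (263, -15, np.float64(-12.6)), (273, -44, np.float64(-17.9)), (291, -16, np.float64(-27.6)), (303, -14, np.float64(-34.3))]
turn [-0.   0.  -0.1] shift cm [-3.32  0.03 -0.15] at [ 0.5064 -0.0419  0.1134] yaw 91.4 F [-0.8 -0.4  0.8] t 12.7
```

Call:
carry_out([
  [[0,0,0],[-1.2,0,0],0],
  [[0,0,0],[-1.4,0,0],0],
  [[0,0,0],[-1.6,0,0],0],
  [[0,0,0],[-1.8,0,0],0],
])

```text
t: 13.2
eef_pos: [0.5071, -0.0578, 0.1137]
tool_rot: [-0.0, 0.698, 0.716, 0.001]
contact_force: [-1.7, 7.0, 3.6]
gripper_width: -0.001
```

Run:
```python
from h import *
edges(); delta([.5075,-.075,.115],np.radians(91.5))
```

```text
[(35, -31, np.float64(72.6)), (54, 51, np.float64(65.4)), (69, -68, np.float64(59.6)), (94, 72, np.float64(49.6)), (122, -54, np.float64(38.0)), (159, 55, np.float64(21.9)), (197, -11, np.float64(4.5)), (211, -13, np.float64(-2.2)), (224, -13, np.float64(-8.5)), (238, -14, np.float64(-15.5)), (245, -37, np.float64(-19.1)), (273, 19, np.float64(-33.7)), (280, 10, np.float64(-37.4)), (287, -60, np.float64(-41.2))]
turn [ 0.  -0.1  0. ] shift cm [-1.72 -0.01 -0.13] at [ 0.5071 -0.0578  0.1138] yaw 91.53 F [-1.7  5.6  4.1] t 13.25
```

Call:
carry_out([
  [[0,0,0],[-0.2,0,0],0],
  [[0,0,0],[-0.4,0,0],0],
  [[0,0,0],[-0.6,0,0],0],
  [[0,0,0],[-0.6,0,0],0],
])

```text
t: 13.75
eef_pos: [0.5074, -0.0632, 0.1139]
tool_rot: [-0.0, 0.697, 0.717, 0.001]
contact_force: [-0.0, 6.3, 5.4]
gripper_width: -0.001
```

Run:
```python
from h import *
edges(); delta([.5075,-.075,.115],np.radians(91.5))
```

```text
[(21, -31, np.float64(72.5)), (45, -44, np.float64(63.5)), (75, 75, np.float64(51.9)), (100, -48, np.float64(41.8)), (138, 56, np.float64(25.8)), (181, -10, np.float64(6.6)), (195, -11, np.float64(0.1)), (209, -11, np.float64(-6.6)), (222, -14, np.float64(-12.9)), (235, -39, np.float64(-19.4)), (264, 17, np.float64(-34.3)), (279, -53, np.float64(-42.3)), (284, -25, np.float64(-45.0)), (291, 31, np.float64(-48.8))]
turn [ 0.  -0.1  0.1] shift cm [-1.18 -0.02 -0.11] at [ 0.5074 -0.0632  0.1139] yaw 91.57 F [-1.4  7.   4. ] t 13.8
```

Call:
carry_out([
  [[0,0,0],[-0.2,0,0],0],
  [[0,0,0],[-0.4,0,0],0],
  [[0,0,0],[-0.6,0,0],0],
  [[0,0,0],[-0.6,0,0],0],
])

```text
t: 14.3
eef_pos: [0.5076, -0.068, 0.114]
tool_rot: [-0.001, 0.697, 0.717, 0.001]
contact_force: [-1.4, 8.5, 5.7]
gripper_width: -0.001
```

Run:
```python
from h import *
edges(); delta([.5075,-.075,.115],np.radians(91.5))
```

```text
[(7, -31, np.float64(72.8)), (21, -18, np.float64(67.7)), (57, 74, np.float64(54.1)), (79, -50, np.float64(45.5)), (117, 57, np.float64(29.9)), (179, -11, np.float64(2.7)), (193, -11, np.float64(-3.9)), (207, -13, np.float64(-10.5)), (221, -13, np.float64(-17.3)), (226, -33, np.float64(-19.8)), (255, 23, np.float64(-34.5)), (260, -15, np.float64(-37.1)), (271, -62, np.float64(-42.9)), (276, -27, np.float64(-45.5)), (291, 32, np.float64(-53.7))]
turn [ 0.1 -0.2  0.1] shift cm [-0.69 -0.03 -0.1 ] at [ 0.5076 -0.068   0.114 ] yaw 91.62 F [-2.9  9.8  6. ] t 14.35
```

Call:
carry_out([
  [[0,0,0],[-0.3,0,0],0],
  [[0,0,0],[-0.6,0,0],0],
  [[0,0,0],[-0.8,0,0],0],
  [[0,0,0],[-0.9,0,0],0],
  [[0,0,0],[-0.9,0,0],0],
])

```text
t: 14.98
eef_pos: [0.5078, -0.076, 0.1139]
tool_rot: [-0.001, 0.697, 0.717, 0.002]
contact_force: [-1.1, 11.8, 5.7]
gripper_width: -0.0
```

Run:
```python
from h import *
edges("w7.png"); delta([.5075,-.042,.115],np.radians(91.5))
```

```text
[(24, 75, np.float64(58.7)), (38, -48, np.float64(53.5)), (76, -11, np.float64(38.8)), (85, 61, np.float64(35.2)), (165, -10, np.float64(1.2)), (180, -9, np.float64(-5.7)), (194, -11, np.float64(-12.2)), (212, -26, np.float64(-20.8)), (241, 21, np.float64(-35.2)), (248, -15, np.float64(-38.7)), (258, -60, np.float64(-43.9)), (264, -28, np.float64(-47.0)), (291, 31, np.float64(-61.5))]
turn [ 0.1 -0.2  0.2] shift cm [ 3.4   0.07 -0.1 ] at [ 0.5078 -0.076   0.1139] yaw 91.67 F [-1.1 12.1  5.8] t 15.03
```

Call:
carry_out([
  [[0,0,0],[2.0,0,0],0],
  [[0,0,0],[3.4,0,0],0],
  [[0,0,0],[3.4,0,0],0],
  [[0,0,0],[3.4,0,0],0],
  [[0,0,0],[3.4,0,0],0],
])

```text
t: 15.65
eef_pos: [0.5065, -0.0469, 0.1134]
tool_rot: [0.0, 0.698, 0.716, -0.0]
contact_force: [0.4, 0.2, 0.5]
gripper_width: -0.001
```

Run:
```python
from h import *
edges("w8.png"); delta([.5075,-.058,.115],np.radians(91.5))
```

```text
[(17, 23, np.float64(90.2)), (54, -33, np.float64(76.4)), (85, 68, np.float64(64.3)), (112, -49, np.float64(53.3)), (149, 55, np.float64(37.4)), (189, -11, np.float64(19.4)), (203, -12, np.float64(12.8)), (217, -13, np.float64(6.0)), (230, -14, np.float64(-0.4)), (243, -13, np.float64(-6.9)), (256, -15, np.float64(-13.6)), (265, -39, np.float64(-18.2)), (290, -13, np.float64(-31.7)), (303, -15, np.float64(-38.8))]
turn [-0.   0.  -0.1] shift cm [-1.13  0.07 -0.16] at [ 0.5065 -0.0467  0.1134] yaw 91.41 F [-0.7 -0.7 -0.1] t 15.7
```

Jaw is at about 55 mm, and the face now touches the plinth and has pushed it some 3 mm. I'll tilt the tool 10° so that the wrist camera still sees the face during the last stroke, then squeeze in small steps.

Call:
carry_out([
  [[0,5,0],[0,0,0],0],
  [[0,10,0],[0,0,0],0],
  [[0,10,0],[0,0,0],0],
  [[0,10,0],[0,0,0],0],
])

```text
t: 16.2
eef_pos: [0.5065, -0.0457, 0.1135]
tool_rot: [-0.062, 0.695, 0.714, 0.06]
contact_force: [-0.0, 1.3, 0.0]
gripper_width: -0.001
```

Run:
```python
from h import *
edges("w9.png"); delta([.5075,-.060,.114],np.radians(91.5)); print(proj("wrist",[[.505,-.023+x/1000,.06] for x in(82,75.5,67.5,53.5)]).round(0).tolist())
```

```text
[(37, -16, np.float64(99.0)), (55, 22, np.float64(91.1)), (87, -35, np.float64(76.9)), (122, 74, np.float64(61.0)), (138, -47, np.float64(53.6)), (174, 67, np.float64(36.7)), (231, -9, np.float64(9.1)), (245, -9, np.float64(2.1)), (258, -12, np.float64(-4.4)), (271, -13, np.float64(-10.9)), (288, -32, np.float64(-19.6)), (303, -10, np.float64(-27.3))]
turn [ 0.  -9.9  0. ] shift cm [-1.45  0.05 -0.29] at [ 0.5066 -0.0452  0.1136] yaw 91.55 F [ 0.3  0.1 -0.8] t 16.25
[[327.0, 76.0], [326.0, 90.0], [326.0, 108.0], [325.0, 138.0]]
```

View pics/w9.png

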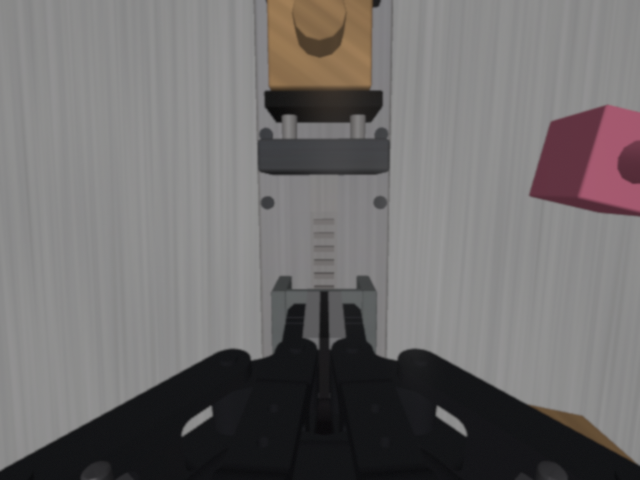

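Call:
carry_out([
  [[0,0,0],[-0.8,0,-0.14],0],
  [[0,0,0],[-1.2,0,-0.2],0],
  [[0,0,0],[-1.5,0,-0.26],0],
  [[0,0,0],[-1.8,0,-0.31],0],
  [[0,0,0],[-1.8,0,-0.31],0],
])

```text
t: 16.88
eef_pos: [0.5074, -0.0617, 0.1143]
tool_rot: [-0.063, 0.694, 0.714, 0.062]
contact_force: [-0.7, 7.3, 6.2]
gripper_width: -0.001
```

Run:
```python
from h import *
edges(); delta([.5075,-.075,.114],np.radians(91.5))
```

```text
[(9, 23, np.float64(95.2)), (41, -34, np.float64(81.3)), (85, 76, np.float64(61.6)), (93, -46, np.float64(58.0)), (125, -13, np.float64(43.3)), (137, 60, np.float64(37.8)), (223, -8, np.float64(-3.5)), (236, -9, np.float64(-9.9)), (250, -9, np.float64(-16.9)), (259, -33, np.float64(-21.4)), (290, -27, np.float64(-37.2)), (303, -15, np.float64(-43.9))]
turn [  0.  -10.1   0.1] shift cm [-1.31 -0.03 -0.2 ] at [ 0.5074 -0.0617  0.1143] yaw 91.62 F [-2.7  6.5  7.1] t 16.93
```

Call:
carry_out([
  [[0,0,0],[-0.2,0,-0.03],0],
  [[0,0,0],[-0.4,0,-0.07],0],
  [[0,0,0],[-0.4,0,-0.07],0],
])

```text
t: 17.3
eef_pos: [0.5076, -0.0656, 0.1144]
tool_rot: [-0.063, 0.694, 0.714, 0.062]
contact_force: [-2.1, 7.6, 6.8]
gripper_width: 0.0
```

Run:
```python
from h import *
edges(); delta([.5075,-.075,.114],np.radians(91.5))
```

```text
[(25, -33, np.float64(84.4)), (73, 77, np.float64(63.2)), (79, -49, np.float64(60.5)), (111, -13, np.float64(45.9)), (125, 59, np.float64(39.5)), (225, -8, np.float64(-8.4)), (238, -10, np.float64(-14.8)), (251, -33, np.float64(-21.3)), (280, 18, np.float64(-36.0)), (291, -30, np.float64(-41.6)), (299, -13, np.float64(-45.8))]
turn [  0.  -10.1   0.1] shift cm [-0.93 -0.04 -0.13] at [ 0.5076 -0.0656  0.1144] yaw 91.63 F [-1.9  7.   7.2] t 17.35
```

Call:
carry_out([
  [[0,0,0],[-0.2,0,-0.03],0],
  [[0,0,0],[-0.3,0,-0.05],0],
  [[0,0,0],[-0.3,0,-0.05],0],
])

```text
t: 17.73
eef_pos: [0.5077, -0.0684, 0.1144]
tool_rot: [-0.063, 0.694, 0.714, 0.062]
contact_force: [-0.8, 7.4, 7.0]
gripper_width: -0.002
```

Run:
```python
from h import *
edges(); delta([.5075,-.075,.114],np.radians(91.5))
```

```text
[(19, -32, np.float64(84.3)), (68, 28, np.float64(62.7)), (100, -13, np.float64(48.2)), (117, 57, np.float64(40.4)), (153, -9, np.float64(23.6)), (231, -9, np.float64(-14.1)), (246, -26, np.float64(-21.5)), (275, 18, np.float64(-36.2)), (284, -13, np.float64(-40.8)), (291, -25, np.float64(-44.4))]
turn [  0.  -10.1   0.1] shift cm [-0.66 -0.04 -0.08] at [ 0.5077 -0.0684  0.1144] yaw 91.65 F [-1.4  7.   8.4] t 17.77
```

Call:
carry_out([
  [[0,0,0],[-0.2,0,-0.03],0],
  [[0,0,0],[-0.3,0,-0.05],0],
  [[0,0,0],[-0.3,0,-0.05],0],
])

```text
t: 18.15
eef_pos: [0.5078, -0.0711, 0.1144]
tool_rot: [-0.063, 0.694, 0.714, 0.062]
contact_force: [-1.8, 9.0, 8.0]
gripper_width: -0.001
```

Run:
```python
from h import *
edges("w10.png"); save("side","s10.png"); delta([.5075,-.075,.114],np.radians(91.5))
```

```text
[(13, -32, np.float64(84.2)), (58, 27, np.float64(64.4)), (90, -13, np.float64(50.0)), (108, 50, np.float64(41.8)), (145, -10, np.float64(24.6)), (236, -10, np.float64(-19.3)), (241, -29, np.float64(-21.8)), (269, 22, np.float64(-35.9)), (276, -14, np.float64(-39.4)), (289, -48, np.float64(-46.1))]
turn [  0.  -10.1   0.2] shift cm [-0.39 -0.04 -0.03] at [ 0.5078 -0.0711  0.1144] yaw 91.66 F [-2.7  8.8  7.3] t 18.25
```

Call:
carry_out([
  [[0,0,0],[-0.2,0,-0.03],0],
  [[0,0,0],[-0.3,0,-0.05],0],
  [[0,0,0],[-0.3,0,-0.05],0],
])

```text
t: 18.62
eef_pos: [0.5078, -0.0739, 0.1143]
tool_rot: [-0.063, 0.694, 0.714, 0.062]
contact_force: [-1.8, 9.0, 7.1]
gripper_width: 0.006
```

Run:
```python
from h import *
edges(); delta([.5075,-.075,.114],np.radians(91.5))
```

```text
[(6, -32, np.float64(84.4)), (47, 28, np.float64(66.5)), (80, -13, np.float64(51.8)), (100, 52, np.float64(42.7)), (137, -10, np.float64(25.7)), (153, 10, np.float64(18.1)), (228, -8, np.float64(-18.1)), (236, -28, np.float64(-22.0)), (264, 23, np.float64(-36.1)), (285, -47, np.float64(-46.8)), (292, 15, np.float64(-50.3))]
turn [  0.  -10.2   0.2] shift cm [-0.11 -0.04  0.01] at [ 0.5078 -0.0739  0.1143] yaw 91.68 F [-1.5  9.3  6.9] t 18.68
```

Call:
carry_out([
  [[0,0,0],[-0.15,0,-0.03],0],
  [[0,0,0],[-0.15,0,-0.03],0],
  [[0,0,0],[-0.15,0,-0.03],0],
])

```text
t: 19.05
eef_pos: [0.5078, -0.0752, 0.1143]
tool_rot: [-0.063, 0.694, 0.715, 0.062]
contact_force: [-1.5, 10.1, 6.2]
gripper_width: -0.001
```

Run:
```python
from h import *
edges("w11.png"); save("side","s11.png"); delta([.5075,-.075,.114],np.radians(91.5))
w=cv2.imread('pics/w11.png');s=cv2.resize(cv2.imread('pics/s11.png')[160:340,280:440],None,fx=2,fy=2,interpolation=cv2.INTER_CUBIC)
o=np.zeros((480,800,3),np.uint8);o[:,:480]=w[:,80:560];o[:360,480:]=s;cv2.imwrite('pics/k.png',o)
```

```text
[(42, 28, np.float64(67.4)), (74, -13, np.float64(53.1)), (95, 48, np.float64(43.6)), (132, -12, np.float64(26.6)), (148, 9, np.float64(19.1)), (234, -27, np.float64(-22.4)), (261, 20, np.float64(-35.9)), (277, -12, np.float64(-44.0)), (283, -55, np.float64(-47.1)), (291, 31, np.float64(-51.2))]
turn [  0.  -10.2   0.2] shift cm [ 0.02 -0.03  0.03] at [ 0.5078 -0.0752  0.1143] yaw 91.68 F [-1.8 10.   6.3] t 19.15
```

View pics/k.png

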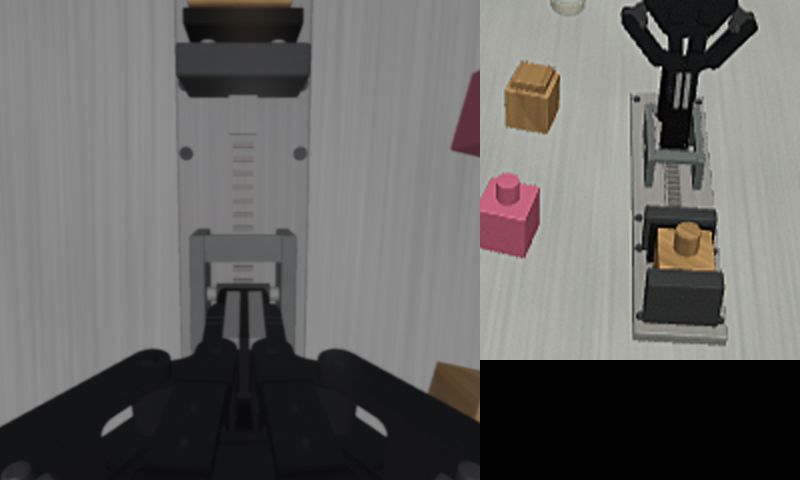

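Block front to rubber front is now about 16.7 mm, against 23.5 mm free, so the face is pressed back about 7 mm. The plinth sits against the fixed jaw and I read a steady 10 N on the trigger. Handing in.

Run:
```python
from h import *
edges(); delta([.5075,-.075,.114],np.radians(91.5)); print(bot.hand_in())
```

```text
[(42, 28, np.float64(67.4)), (74, -13, np.float64(53.1)), (95, 48, np.float64(43.6)), (132, -12, np.float64(26.6)), (148, 9, np.float64(19.1)), (234, -27, np.float64(-22.4)), (262, 20, np.float64(-36.4)), (277, -12, np.float64(-44.0)), (283, -55, np.float64(-47.1)), (291, 31, np.float64(-51.2))]
turn [  0.  -10.2   0.2] shift cm [ 0.02 -0.03  0.03] at [ 0.5079 -0.0753  0.1143] yaw 91.68 F [-1.5  9.   5.7] t 19.2
the job is handed in; nothing more can be done
None
```

I stood the brown round-peg plinth on the bed, square and centred, let go of it, and pumped the trigger four times with closed fingers. I handed in at about 19 s with the trigger still squeezed; no verdict came back.

- **Clamping:** in the wrist pictures the rubber face front stopped moving once the plinth met the fixed jaw, while the steel jaw went on about 7 mm. I put the face compression at 6.6 to 7.2 mm. The final wrist picture has that edge only at its very top, so this relies on earlier frames.
- **Trigger force:** a steady 9 to 10 N at the end.
- **Plinth:** the last side picture shows it upright between the jaws. The square-topped plinth had not moved. I did not re-measure the jars and the cup, but the arm never went near them.
- **Disagreements:** the camera's position for the face front in contact (84.3 mm) is about 2 mm more than the clamp's stated dimensions give (82 mm). I therefore used changes in position rather than absolute values. The first two strokes moved the jaw only about 9 mm each, not 16. The third gave the full 16 mm; the fourth was stopped at the wanted squeeze.

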